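# Show the medallion casting to the bench magnifier

## Robot

A 6-joint arm with a two-finger parallel gripper is mounted at the origin on the work surface. World frame = base frame: x ahead of the robot, y to its left, z up, the work surface at z = 0. Lengths are in m, angles in rad, forces in N, time in s.
With the tool pointing down it reaches from about 0.25 to 0.775 m from the base axis. Payload 4 kg.
Tool frame: the origin (TCP) lies midway between the tips of the shut fingers; the grasp point (between the pads) lies 19 mm behind it; z points along the fingers, y is the line along which they close (so a half turn about z gives the same grasp; the last joint's range is limited). The gripper opens to 94 mm and grips with 3 to 60 N. Pads are 16 mm wide; open, the fingers measure 119 mm over their backs; the gripper's body (75 mm by 177 mm) begins 78 mm behind the grasp point.
Start: joints at [-1.419, 0.087, 1.371, -0, 1.684, -0.103], TCP at [0.139, -0.532, 0.206] pointing down, gripper open.
Joint ranges: [-3.1, 3.1], [-0.76, 2.03], [0.27, 2.55], [-1.08, 4.22], [0.17, 2.65], [-2.57, 2.57]. Speed limits (rad/s): [2.79, 2.79, 3.14, 3.14, 3.14, 3.14].

## Interface

Orientations are given as a unit quaternion [w, x, y, z].
In Python, from bench import bot, cams, workorder gives the robot as it stands.
- The arm moves only by the shell command python3 -m handwheel 'ROWS' [FORCE]. ROWS is JSON, one flat list of numbers, 7 for each row, row after row: the shift along the world's x, y, z scaled (see below), then the turn, a rotation vector about the world's x, y, z scaled (see below), then the gripper's target within -1 to 1 (shut at 1, half-way at 0, fully open at -1). In form: [dx, dy, dz, ax, ay, az, grip, dx, dy, dz, ax, ay, az, grip, ...]. A call has 1 to 20 rows; each row shifts and turns the commanded pose from where the row before left it; what a row does not reach is not made up. The controller multiplies each number of a shift by 4 cm and each number of a turn by 5 degrees. A row lasts 1/10 s, in which the tool goes at most 50 mm and 8.59 degrees, less where a joint would pass 70% of its speed; a pose out of reach is approached as far as the arm can. A call with a number of a shift or a turn outside -1 to 1 is refused whole. A call with a gripper value outside its range is refused whole. The fingers move at their own pace and stop on an object; FORCE is the grip in N (left out, the last holds). Time passes only in rows, so rows that do not move let the fingers close. It gives the time, the measured TCP pose, the force, the opening and the grip force at its end, in the units of the state.
- bot.get_obs(): the state, without advancing time (a new reading comes with each control period).
- cams.capture(name): name is "scene" or "top"; returns a dict with "pixels" (480x640x3 uint8, red, green, blue), "intrinsics" (3x3 intrinsics, pixels), "distortion" ([k1, k2, p1, p2, k3] as OpenCV has them; the pictures are not rectified), "extrinsics" (4x4, takes a point from camera to world coordinates). Camera axes: x right, y down, z forward; pixel columns grow to the right and rows downward; lengths in m; the calibration is good to about 2 mm. A picture is of the moment at which its call begins. There is no depth.
- workorder.hand_in(): hands the job in; it is judged then, once.
Trained networks look in a picture, given as the dict that the camera call returned (one of the last four; its "shot" number tells which), for a name from the list of things; names that differ only in an ending like _2 or _b are one class to them, and where a whole thing is asked for, a point or a joint stands for the part that bears it (a point fixed in the world has none). Each returns a list of dicts, best first, with "p" (0 to 1); they miss things now and then, are a little off and sometimes report something else, mostly with a low value. They report only what shows in the picture. A call takes as long as a camera call. They do not tell look-alikes from the thing itself.
- cams.search_frame(picture, thing): "point" ([x, y, z] in m, in the coordinates of the camera as it stood for that picture, good to about 4 mm: the middle of the surface that is visible of it).
- cams.outline_of(picture, thing): "mask" (480x640 bool, what is visible of it).
- cams.tip_of(picture, thing): "point" ([x, y, z] in m, in the coordinates of the camera as it stood for that picture, good to about 4 mm: a listed point, or the origin of a listed thing).
The state is a dict: "time_s": time; "joint_pos": joint angles; "qvel": joint speeds; "joint_efforts": joint torques, N m; "tool_pos": TCP position; "eef_rot": TCP orientation; "contact_force": force on the tool from outside, world axes, zero at the start; "torque": the same for the moment, N m; "finger_gap": opening from 0.0 (shut) to 1.0 (fully open); "grip_force": force on a finger pad.
Only numpy, scipy, OpenCV 4.12 (cv2) and the standard library are available. Lean on these libraries where they do the work, as an engineer would, in place of code of your own. Each camera call takes 0.05 s, during which the arm holds its last target. There are 200 camera calls.

## Task

First tilt the bench magnifier's lens upright by the tab on its rim, so that it looks level across the bench. Then take the round medallion casting out of the rack and hold it in the air in front of the glass, 12 cm off, at the height of the middle of the glass and centred on it, disc upright with its sprue stub pointing straight down and its front (the side with the raised boss) facing the glass squarely. Finish while still holding it there, steady in the gripper, and leave the other castings, the pliers and the jar where they are.

Things in the scene. Friction and masses are not known exactly. Their poses are not given: they have to be found in the camera images.
- lens (a joint): tilt of the lens about a level hinge through the middle of the glass, rad. 0 = upright, looking level; positive = leaning back, face up, the tab on top gone away from the front. Travel -0.3 to 1.0; starts at 0.4 to 0.85. Stiff hinge (0.2 N m dry friction, about 2.5 N at the tab), stays where it is left.
- magnifier: bench magnifier, fixed: dark steel foot 140 x 130 x 20 mm, steel U-yoke (160 mm across y, uprights 190 mm high, black hinge knobs to 184 mm across) holding the lens. Origin: centre of the foot's underside, on the bench; middle of the glass 180 mm straight above. z up; -x is the front, where the upright lens looks (roughly to the robot's right, towards the rack); y is the hinge axis.
- lens_glass (a point): middle of the glass, on the hinge axis 180 mm above the bench; it stays there as the lens tilts, its axes turn with the lens (-x is the way the lens looks, y the hinge axis, z towards the tab). Glass 4 mm thick in a black ring frame of 120 mm outer diameter, 16 mm deep.
- lens_tab (a point): grip point on the black tab that stands up from the top of the lens frame, 84 mm from the hinge axis. The tab is 14 mm wide along the hinge axis and 10 mm thick; it stands free of the frame from 60 to 94 mm from the hinge axis. It moves and turns with the lens (axes as lens_glass).
- rack: dark oak block 60 x 270 x 40 mm high, fixed, with three sockets in a row along its y axis at y = -95, 0, +95 mm, each 10 mm (x) by 14 mm (y), 22 mm deep. A brass casting stands in each, stub down, square to the rack, front to the rack's -x side, roughly away from the robot; which stands where varies. Origin: centre of the underside.
- medallion: round brass casting: disc 60 mm diameter, 8 mm thick (x), on a sprue stub 8 (x) by 12 (y) mm; 0.13 to 0.25 kg. Origin: lower end of the stub; z up. Disc centre 58 mm, top edge 88 mm above the origin. -x is the front, with a round raised boss (20 mm diameter, 3 mm high, dark centre) in its middle; back plain. Stands loosely in its socket, origin 18 mm above the bench.
- medallion_face (a point): centre of the medallion's front face plane (4 mm in front of the disc's middle, under the boss), 58 mm above the medallion's origin; axes as the medallion's.
- plaque: bystander: the square brass casting, plate 54 x 54 x 8 mm on the same stub and with the same boss, in another socket. Origin and axes as the medallion's. Leave it alone.
- diamond: bystander: the diamond-shaped brass casting, a 42 mm square plate standing on its corner (59 mm tall), 8 mm thick, on the same stub and with the same boss, in another socket. Origin and axes as the medallion's. Leave it alone.
- pliers: bystander: small pliers with blue grips, 130 mm long, lying on the bench beyond the work. Leave them alone.
- jar: bystander: glass jar with a steel cap, 48 mm diameter, 60 mm high, standing on the bench beyond the work. Leave it alone.
Mind the look-alikes: they are no part of the job. What is shaped like the medallion but purple or red is not meant.

How it is judged:
By the outcome, as a careful person would: the job done as asked, in the order asked, and still so for the second after the job is handed in, while the arm keeps its last pose, push and grip.
It also fails if it takes over 58 s, if anything falls off the work surface, if the arm or the gripper's body presses on something with over 40 N, if the wrist force passes 120 N, or if a joint passes its speed limit or range.

## Working session

There is one attempt and no reset: what is moved stays moved. The work goes in short steps, Python scripts to look and compute and a shell command to move; the robot and the scene stay as the last step left them, time stands still between calls to the robot, and variables do not carry over. Pictures are saved under pics/ and viewed, at most 10 in all, crops included, and the job is handed in when it is done.

```bash
ls; mkdir -p pics; cat > h.py <<'E'
import numpy as np, cv2
from bench import bot, cams, workorder
def tow(c,p): return (c["extrinsics"]@np.r_[p,1])[:3]
def pix(c,P):
    E=np.linalg.inv(c["extrinsics"]); 
    return cv2.projectPoints(np.array(P,float).reshape(-1,3),cv2.Rodrigues(E[:3,:3])[0],E[:3,3],c["intrinsics"],np.array(c["distortion"]))[0].reshape(-1,2)
def save(c,n,crop=None,s=1):
    im=c["pixels"][:,:,::-1]
    if crop: a,b,d,e=crop; im=im[b:e,a:d]
    cv2.imwrite("pics/"+n+".png",cv2.resize(im,None,fx=s,fy=s,interpolation=cv2.INTER_CUBIC))
E
python3 - <<'E'
from h import *
np.set_printoptions(precision=4,suppress=True)
for n in ("scene","top"):
    c=cams.capture(n); save(c,n+"0"); print(n,c["extrinsics"][:3,3])
    for t in ("magnifier","lens_glass","lens_tab","rack","medallion","medallion_face","plaque","diamond","pliers","jar"):
        r=cams.tip_of(c,t)
        for q in r[:3]:
            P=tow(c,q["point"]); print(t,round(q["p"],2),P,pix(c,P)[0].round())
print(bot.get_obs())
E
```

```text
pics
scene [ 1.2936 -0.2345  1.0124]
magnifier 0.8 [0.5235 0.286  0.0014] [391. 222.]
lens_glass 0.65 [0.5225 0.2902 0.1814] [400. 171.]
lens_tab 0.88 [0.5307 0.3422 0.2446] [426. 146.]
rack 0.92 [ 0.4943 -0.2217  0.0009] [198. 273.]
medallion 0.86 [ 0.5037 -0.1271  0.0144] [236. 261.]
medallion 0.56 [ 0.5365 -0.0268  0.0032] [279. 261.]
medallion 0.53 [ 0.5934 -0.1139 -0.0021] [253. 291.]
medallion_face 0.92 [ 0.5052 -0.1297  0.0787] [232. 245.]
medallion_face 0.87 [ 0.5317 -0.0224  0.0584] [279. 245.]
medallion_face 0.58 [ 0.5977 -0.1112  0.053 ] [252. 278.]
plaque 0.62 [ 0.484  -0.3199  0.0182] [155. 278.]
diamond 0.51 [ 0.4956 -0.2246  0.0178] [195. 269.]
diamond 0.17 [0.5283 0.2913 0.0011] [393. 223.]
pliers 0.85 [ 0.72   -0.1375  0.0005] [260. 338.]
jar 0.97 [0.779  0.0677 0.0028] [356. 329.]
top [0.4264 0.0176 1.3489]
magnifier 0.65 [ 0.5252  0.2832 -0.0011] [219. 277.]
lens_glass 0.68 [ 0.5037 -0.1344  0.0792] [390. 284.]
lens_glass 0.57 [0.5226 0.2858 0.1769] [202. 273.]
lens_tab 0.71 [0.5311 0.3349 0.2458] [171. 266.]
rack 0.84 [ 0.4905 -0.2279 -0.0007] [423. 291.]
medallio
[... 322 characters left out ...]
]
plaque 0.62 [ 0.4908 -0.3214  0.0158] [462. 291.]
diamond 0.54 [ 0.4922 -0.2289  0.0199] [425. 290.]
pliers 0.64 [ 0.7254 -0.1387  0.0034] [386. 199.]
jar 0.63 [ 0.7743  0.066  -0.0043] [306. 181.]
{'time_s': 1.1, 'joint_pos': array([-1.4191,  0.0872,  1.3707,  0.    ,  1.6836, -0.1031]), 'qvel': array([-0.0003,  0.0005, -0.0002, -0.0008,  0.0003,  0.001 ]), 'joint_efforts': array([ -0.0007, -34.0049, -30.2604,   0.0715,   0.0236,   0.    ]), 'tool_pos': array([ 0.1386, -0.5323,  0.2055]), 'eef_rot': array([0.    , 0.9919, 0.1271, 0.    ]), 'contact_force': array([-0.6393,  0.5286, -0.3221]), 'torque': array([ 0.0336, -0.0883,  0.0733]), 'grip_force': 0.0, 'finger_gap': 1.0024506440569023}
```

View pics/scene0.png

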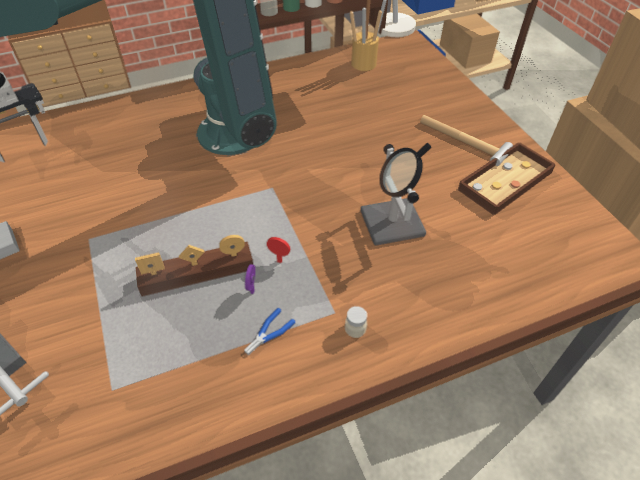

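```bash
python3 - <<'E'
from h import *
c=cv2.imread("pics/scene0.png")
cv2.imwrite("pics/crop.png",cv2.resize(c[110:330,130:460],None,fx=2.4,fy=2.4,interpolation=cv2.INTER_CUBIC))
E
```

```text
(no output)
```

View pics/crop.png

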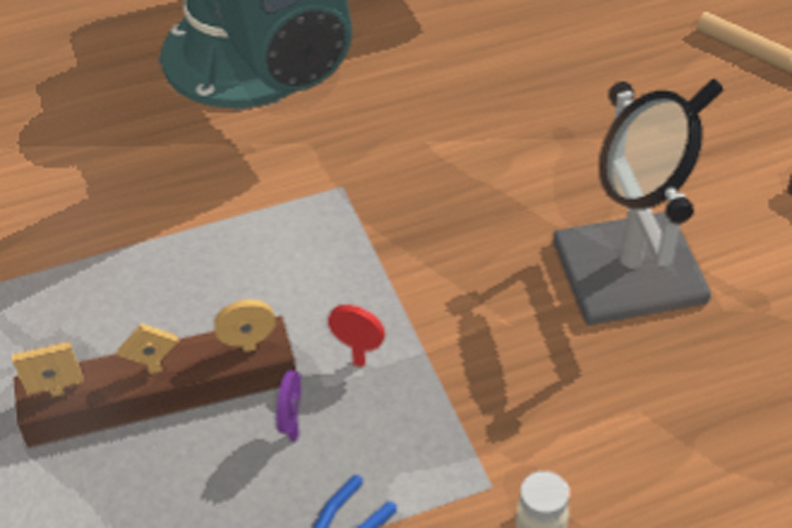

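View pics/top0.png

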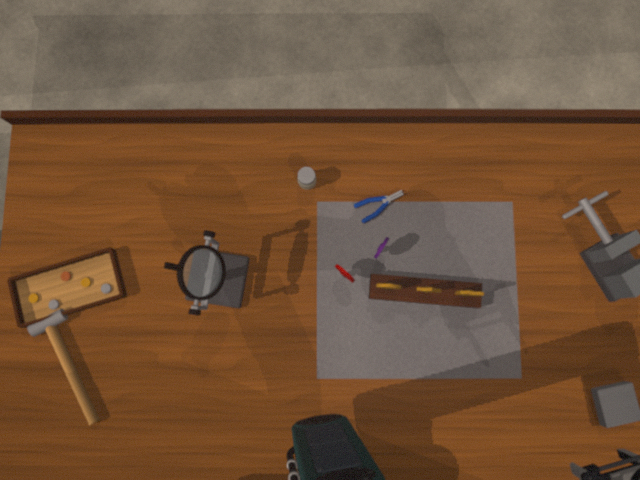

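The round candidates in the scene picture are the brass disc in the rack's near-left socket (232,245), the red disc on the mat (279,247) and the purple disc (251,278). The brass one fits: it is brass, round, and stands in the rack with its dark-centred boss facing away from the robot. The crop already confirms this. Next I'll enlarge the top view to get the yaw angles.

```bash
python3 - <<'E'
import cv2,numpy as np
c=cv2.imread("pics/top0.png")
a=cv2.resize(c[225:320,155:265],None,fx=4,fy=4,interpolation=cv2.INTER_CUBIC)
b=cv2.resize(c[265:315,365:490],None,fx=4,fy=4,interpolation=cv2.INTER_CUBIC)
o=np.zeros((580,500,3),np.uint8); o[:380,:440]=a; o[380:]=b
cv2.imwrite("pics/z.png",np.clip(o*1.6,0,255).astype(np.uint8))
E
```

```text
(no output)
```

View pics/z.png

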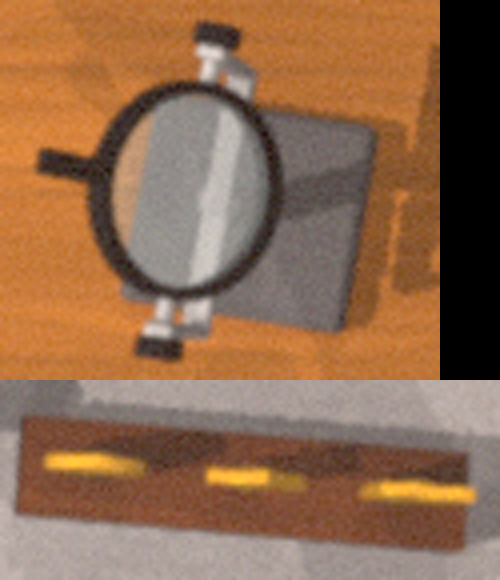

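The crop shows the hinge knob ends at about (210,230) and (194,315), the tab end at (164,265), and the front foot corners at (249,257) and (240,308). The rack's top far edge runs from (370,274) to (482,283). I'll fit the poses to these.

```bash
cat > fit.py <<'E'
from h import *
from scipy.optimize import least_squares
from scipy.spatial.transform import Rotation as R
np.set_printoptions(precision=4,suppress=True)
c=cams.capture("top"); s=cams.capture("scene")
z=lambda u,v,y0=0:((u+.5)/4-.5,(v+.5)/4-.5)
def Z(l,ox,oy): return np.array([z(*p) for p in l])+[ox,oy]
mp=Z([(220,22),(157,360),(377,128),(340,332),(38,162)],155,225)
def avg(t,ref,n=3):
    o=[]
    for cc in (c,s):
        for q in cams.tip_of(cc,t):
            P=tow(cc,q["point"])
            if np.linalg.norm(P-ref)<.03:o.append(P);break
    return o
tab=avg("lens_tab",[.53,.338,.245]);gl=avg("lens_glass",[.5225,.288,.18]);mg=avg("magnifier",[.5235,.285,0])
def mag(p):
    x,y,a,t=p;Rz=R.from_euler('z',a).as_matrix();f=lambda P:Rz@np.array(P)+[x,y,0]
    L=lambda r:f([r*np.sin(t),0,.18+r*np.cos(t)])
    return f,L
def res(p):
    f,L=mag(p)
    q=pix(c,[f([0,-.092,.18]),f([0,.092,.18]),f([-.07,-.065,.02]),f([-.07,.065,.02]),L(.094)])
    return np.r_[((q-mp)/1).ravel()]+0 if 0 else np.r_[(q-mp).ravel(),*[(L(.084)-P)/.003 for P in tab],*[(L(0)-P)/.003 for P in gl],*[(f([0,0,0])-P)/.003 for P in mg]]
r=least_squares(res,[.5225,.287,1.4,.65],loss='soft_l1');f,L=mag(r.x)
print("mag x y yaw tilt",r.x,"res",r.fun[:10],"tab",L(.084), "tab up",f([0,0,.264]))
rp=Z([(22,37),(468,72),(17,135),(463,169)],365,265)
cast=[(avg("medallion",[.502,-.128,.018]),-.095),(avg("diamond",[.493,-.227,.018]),0),(avg("plaque",[.487,-.321,.018]),.095)]
faces=avg("medallion_face",[.506,-.13,.076])
def res2(p):
    Rz=R.from_euler('z',p[2]).as_matrix();f=lambda P:Rz@np.array(P)+[p[0],p[1],0]
    q=pix(c,[f([-.03,-.135,.04]),f([-.03,.135,.04]),f([.03,-.135,0]),f([.03,.135,0])])
    return np.r_[(q-rp).ravel(),*[(f([0,y,.018])-P)/.003 for l,y in cast for P in l],*[(f([-.004,-.095,.076])-P)/.003 for P in faces]]
r2=least_squares(res2,[.493,-.225,3.1],loss='soft_l1');p=r2.x
print("rack",p,r2.fun)
Rz=R.from_euler('z',p[2]).as_matrix();print("med",Rz@[0,-.095,0]+[p[0],p[1],0],"rackx",Rz[:,0])
E
python3 fit.py
```

```text
mag x y yaw tilt [0.5234 0.2862 1.4202 0.6846] res [-0.6181  0.691  -0.3315 -0.2645 -0.4604 -0.7824 -0.2524  0.4621  0.6863
 -0.3371] tab [0.5314 0.3387 0.2451] tab up [0.5234 0.2862 0.264 ]
rack [ 0.4914 -0.2264  3.0676] [ 0.6779 -0.1984  0.1482 -0.8315 -0.901   0.6369 -3.973   0.0898  0.3653
 -0.5915 -0.1366 -0.2741 -1.3822 -0.2501  0.3471  0.1296 -0.468  -0.5325
  0.0894  0.318  -1.7163  0.4794  0.8747  0.6482  0.0481 -0.1235 -0.0409
 -0.0351 -1.3039  0.1136 -0.4958 -0.6811]
med [ 0.4984 -0.1317  0.    ] rackx [-0.9973  0.0739  0.    ]
```

```bash
python3 -m handwheel '[0.61,0.5,0.205,0,0,0,0.1, 0.61,0.5,0.205,0,0,0,0.1, 0.61,0.5,0.205,0,0,0,0.1, 0.61,0.5,0.205,0,0,0,0.1, 0.61,0.5,0.205,0,0,0,0.1, 0.61,0.5,0.205,0,0,0,0.1, 0.61,0.5,0.205,0,0,0,0.1, 0.61,0.5,0.205,0,0,0,0.1, 0.61,0.5,0.205,0,0,0,0.1, 0.61,0.5,0.205,0,0,0,0.1, 0.61,0.5,0.205,0,0,0,0.1, 0.61,0.5,0.205,0,0,0,0.1, 0.61,0.5,0.205,0,0,0,0.1, 0.61,0.5,0.205,0,0,0,0.1]' 15
python3 -m handwheel '[0.06,0.735,0,0,0,0.668,0.1, 0.06,0.735,0,0,0,0.668,0.1, 0.06,0.735,0,0,0,0.668,0.1, 0.06,0.735,0,0,0,0.668,0.1, 0.06,0.735,0,0,0,0.668,0.1, 0.06,0.735,0,0,0,0.668,0.1, 0.06,0.735,0,0,0,0.668,0.1, 0.06,0.735,0,0,0,0.668,0.1, 0.06,0.735,0,0,0,0.668,0.1, 0.06,0.735,0,0,0,0.668,0.1, 0.06,0.735,0,0,0,0.668,0.1, 0.06,0.735,0,0,0,0.668,0.1, 0.06,0.735,0,0,0,0.668,0.1, 0.06,0.735,0,0,0,0.668,0.1, 0.06,0.735,0,0,0,0.668,0.1, 0.06,0.735,0,0,0,0.668,0.1, 0.06,0.735,0,0,0,0.668,0.1, 0.06,0.735,0,0,0,0.668,0.1, 0.06,0.735,0,0,0,0.668,0.1, 0.06,0.735,0,0,0,0.668,0.1]'
cat > st.py <<'E'
from h import *
from scipy.spatial.transform import Rotation as R
np.set_printoptions(precision=4,suppress=True)
o=bot.get_obs();q=o["eef_rot"];M=R.from_quat(np.r_[q[1:],q[0]]).as_matrix()
print(o["time_s"],o["tool_pos"],"ty",M[:,1],np.degrees(np.arctan2(M[1,1],M[0,1])),"tz",M[:,2],"F",o["contact_force"],"gap",o["finger_gap"]*94,o["grip_force"],"j",o["joint_pos"])
E
python3 st.py
```

```text
time_s: 3.3
tool_pos: [0.4811, -0.2513, 0.3207]
eef_rot: [0.0, 0.992, 0.127, 0.0]
contact_force: [0.2, -0.2, 0.1]
finger_gap: 0.451
grip_force: 0.0
time_s: 5.3
tool_pos: [0.5282, 0.337, 0.3203]
eef_rot: [0.0, 0.757, 0.653, 0.0]
contact_force: [0.2, 0.4, -0.4]
finger_gap: 0.451
grip_force: 0.0
5.3 [0.5282 0.337  0.3203] ty [ 0.9891 -0.1471  0.0002] -8.460751965485006 tz [ 0.0002 -0.0001 -1.    ] F [ 0.1718  0.3568 -0.3666] gap 42.396635039504396 0.0 j [ 0.4775  0.2738  0.9286 -0.0002  1.9391  0.6251]
```

```bash
python3 -m handwheel '[0.08,0.07,-0.4,0,0,0,0.1, 0,0,-0.55,0,0,0,0.1, 0,0,-0.55,0,0,0,0.1, 0,0,-0.45,0,0,0,0.1, 0,0,-0.35,0,0,0,0.1, 0,0,0,0,0,0,0.1]'; python3 st.py
python3 - <<'E'
from h import *
c=cams.capture("scene");save(c,"g1",(320,80,480,250),3.5)
E
```

```text
time_s: 5.9
tool_pos: [0.5305, 0.338, 0.2254]
eef_rot: [-0.001, 0.758, 0.652, -0.002]
contact_force: [-0.4, -0.7, -0.4]
finger_gap: 0.451
grip_force: 0.0
5.9 [0.5305 0.338  0.2254] ty [ 0.9887 -0.1496 -0.0039] -8.602387934998374 tz [-0.0043 -0.0023 -1.    ] F [-0.3871 -0.6738 -0.3843] gap 42.40538405928427 0.0 j [ 0.4773  0.2669  1.124  -0.0001  1.7556  0.6274]
```

View pics/g1.png

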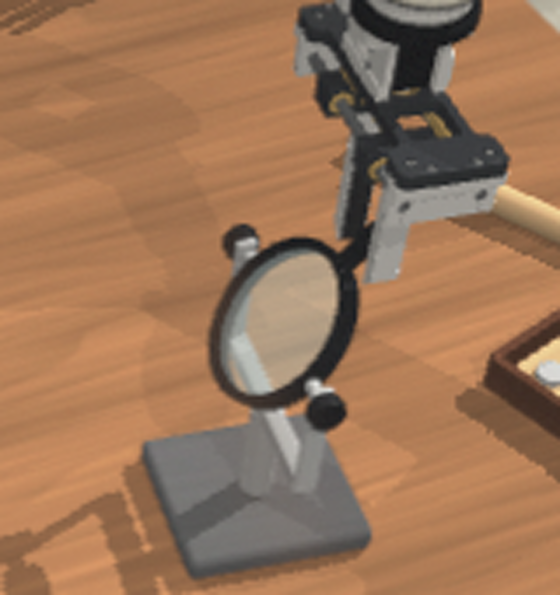

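The open fingers straddle the tab, which sits at about (360,250) in the crop. I'll close on it and swing it along the arc.

```bash
python3 -m handwheel '[0,0,0,0,0,0,1, 0,0,0,0,0,0,1, 0,0,0,0,0,0,1, 0,0,0,0,0,0,1, 0,0,0,0,0,0,1]' 20
python3 -m handwheel '[-0.02,-0.136,0.11,0,0,0,1, -0.02,-0.141,0.1,0,0,0,1, -0.022,-0.156,0.095,0,0,0,1, -0.024,-0.163,0.07,0,0,0,1, -0.025,-0.168,0.055,0,0,0,1, -0.025,-0.173,0.05,0,0,0,1, -0.026,-0.178,0.025,0,0,0,1, -0.026,-0.178,0.01,0,0,0,1, 0,0,0,0,0,0,1, 0,0,0,0,0,0,1]' ; python3 st.py
```

```text
time_s: 6.45
tool_pos: [0.5319, 0.3386, 0.2292]
eef_rot: [0.0, 0.758, 0.652, 0.001]
contact_force: [0.7, -0.7, 1.6]
finger_gap: 0.146
grip_force: 20.0
time_s: 7.45
tool_pos: [0.5237, 0.2857, 0.249]
eef_rot: [0.0, 0.758, 0.652, -0.001]
contact_force: [2.9, -0.8, -3.4]
finger_gap: 0.143
grip_force: 20.0
7.45 [0.5237 0.2857 0.249 ] ty [ 0.9886 -0.1506 -0.0003] -8.660911555113858 tz [-0.0005 -0.0018 -1.    ] F [ 2.9284 -0.8257 -3.3609] gap 13.4821590961626 19.999035000801086 j [ 0.4052  0.1893  1.1709 -0.0014  1.7826  0.5561]
```

```bash
python3 -m handwheel '[0,0,0,0,0,0,0.1, 0,0,0,0,0,0,0.1, 0,0,0,0,0,0,0.1, 0,0,0.7,0,0,0,0.1, 0,0,0.9,0,0,0,0.1, -0.3,0,0.9,0,0,0,0.1, -0.6,-0.7,0.1,0,0,0,0.1, -0.6,-0.7,0,0,0,0,0.1, -0.6,-0.7,0,0,0,0,0.1]'; python3 st.py
python3 - <<'E'
from h import *
np.set_printoptions(precision=4,suppress=True)
xm=np.array([.15,.9887,0]);A=[]
for i in range(3):
  for n in ("scene","top"):
    c=cams.capture(n); v={}
    for t,ref in (("lens_tab",[.523,.286,.264]),("lens_glass",[.5234,.2862,.18])):
        for q in cams.tip_of(c,t):
            P=tow(c,q["point"])
            if np.linalg.norm(P-ref)<.04: v[t]=P;break
    print(n,v)
    if len(v)==2: d=v["lens_tab"]-v["lens_glass"];print("tilt",np.arctan2(d@xm,d[2]))
    if i==0: save(c,"u_"+n)
s=cv2.imread("pics/u_scene.png")[110:260,350:450];t=cv2.imread("pics/u_top.png")[225:325,155:265]
a=cv2.resize(s,None,fx=4,fy=4,interpolation=cv2.INTER_CUBIC);b=cv2.resize(t,None,fx=3.6,fy=3.6,interpolation=cv2.INTER_CUBIC)
o=np.zeros((600,800,3),np.uint8);o[:a.shape[0],:a.shape[1]]=a;o[:b.shape[0],400:400+b.shape[1]]=b
cv2.imwrite("pics/u.png",np.clip(o*1.3,0,255).astype(np.uint8))
E
```

```text
time_s: 8.35
tool_pos: [0.4389, 0.2021, 0.3539]
eef_rot: [0.0, 0.758, 0.652, 0.0]
contact_force: [0.6, -1.1, 0.9]
finger_gap: 0.45
grip_force: 0.0
8.35 [0.4389 0.2021 0.3539] ty [ 0.9889 -0.1487  0.0012] -8.551461120944836 tz [ 0.0012  0.     -1.    ] F [ 0.5977 -1.0649  0.8803] gap 42.33305083692932 0.0 j [ 0.3145 -0.0441  1.212  -0.0004  1.9726  0.4636]
scene {'lens_tab': array([0.5213, 0.2949, 0.2648]), 'lens_glass': array([0.5233, 0.29  , 0.184 ])}
tilt 0.056203856248885437
top {'lens_tab': array([0.5237, 0.2909, 0.264 ])}
scene {'lens_tab': array([0.523 , 0.2958, 0.2641]), 'lens_glass': array([0.5224, 0.2909, 0.1819])}
tilt 0.060381583007440176
top {'lens_tab': array([0.5247, 0.2886, 0.2637])}
scene {'lens_tab': array([0.5243, 0.2961, 0.2681]), 'lens_glass': array([0.5253, 0.2918, 0.1818])}
tilt 0.04748981144746751
top {'lens_tab': array([0.5237, 0.2912, 0.2635])}
```

View pics/u.png

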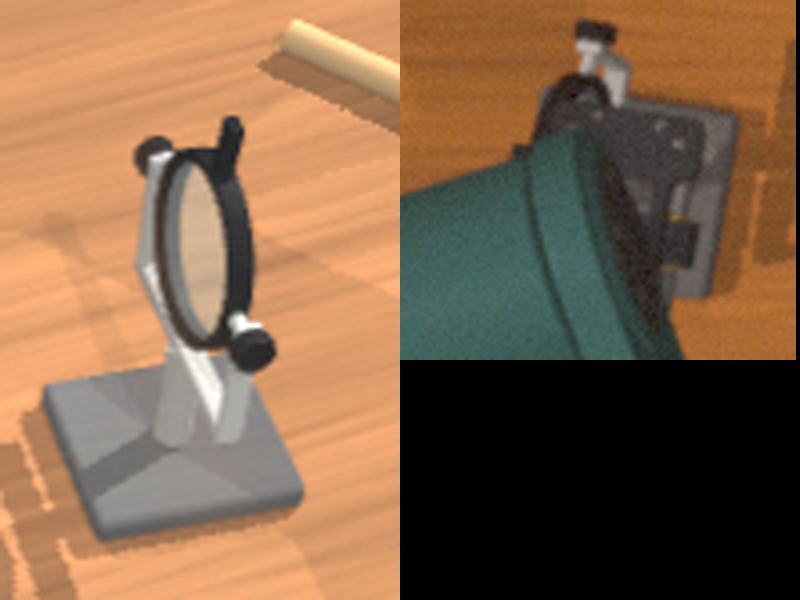

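```bash
python3 - <<'E'
from h import *
np.set_printoptions(precision=2,suppress=True)
c=cams.capture("scene");xm=np.array([.15,.9887,0]);hy=np.array([-.9887,.15,0]);C=np.array([.5234,.2862,.18])
k=pix(c,[C-.086*hy,C+.086*hy]);print("knobs",k,k.mean(0))
off=np.array([400.25,172.4])-k.mean(0)
for t in (-.05,0,.05,.1):
    u=np.array([0,0,1])*np.cos(t)+xm*np.sin(t)
    print(t,pix(c,[C+.094*u,C+.06*u])+off)
im=c["pixels"].astype(int).sum(2)[125:165,395:420]
m=im<170
for r in range(0,36): 
    x=np.where(m[r])[0]; print(r+125, (x+395).tolist() if len(x) else '')
E
```

```text
knobs [[411.55 196.94]
 [387.23 148.58]] [399.39 172.76]
-0.05 [[402.76 140.24]
 [401.61 151.91]]
0 [[404.77 139.89]
 [402.87 151.69]]
0.05 [[406.76 139.62]
 [404.12 151.51]]
0.1 [[408.74 139.43]
 [405.35 151.39]]
125 
126 
127 
128 
129 
130 
131 
132 
133 
134 
135 
136 
137 
138 
139 [407, 408]
140 [406, 407, 408, 409]
141 [406, 407, 408, 409]
142 [406, 407, 408, 409, 410]
143 [406, 407, 408, 409, 410]
144 [405, 406, 407, 408, 409, 410]
145 [405, 406, 407, 408, 409]
146 [405, 406, 407, 408, 409]
147 [396, 397, 398, 399, 400, 401, 402, 403, 404, 405, 406, 407, 408, 409]
148 [395, 396, 397, 398, 399, 400, 401, 402, 403, 404, 405, 406, 407, 408]
149 [395, 396, 397, 398, 399, 400, 401, 402, 403, 404, 405, 406, 407, 408]
150 [395, 396, 397, 398, 399, 400, 401, 402, 403, 404, 405, 406, 407, 408]
151 [395, 400, 401, 402, 403, 404, 405, 406, 407, 408]
152 [401, 402, 403, 404, 405, 406, 407, 408]
153 [402, 403, 404, 405, 406, 407]
154 [402, 403, 404, 405, 406, 407, 408]
155 [403, 404, 405, 406, 407]
156 [403, 404, 405, 406]
157 [404, 405, 406]
158 [404, 405, 406, 407]
159 [405, 406, 407, 408, 409]
160 [405, 406, 407, 408, 409, 410]
```

Knob-to-tab pixels and the network both put the residual tilt at about +0.06 rad. I'll regrip and move the tab about 5 mm further.

```bash
python3 -m handwheel '[0.71,0.74,0,0,0,0,0.1, 0.71,0.74,0,0,0,0,0.1, 0.71,0.74,0,0,0,0,0.1, 0,0,-0.5,0,0,0,0.1, 0,0,-0.8,0,0,0,0.1, 0,0,-0.8,0,0,0,0.1, 0,0,-0.525,0,0,0,0.1, 0,0,0,0,0,0,0.1, 0,0,0,0,0,0,1, 0,0,0,0,0,0,1, 0,0,0,0,0,0,1, 0,0,0,0,0,0,1, 0,0,0,0,0,0,1]' 35; python3 st.py
```

```text
time_s: 10.6
tool_pos: [0.5247, 0.292, 0.2497]
eef_rot: [-0.0, 0.758, 0.652, 0.001]
contact_force: [-2.9, 0.7, 4.6]
finger_gap: 0.144
grip_force: 35.0
10.6 [0.5247 0.292  0.2497] ty [ 0.9888 -0.1491  0.0007] -8.574887746862359 tz [ 0.0009  0.0014 -1.    ] F [-2.9087  0.7394  4.6267] gap 13.532180572330883 35.00262200832367 j [0.4129 0.1962 1.1614 0.0009 1.7826 0.5627]
```

```bash
python3 -m handwheel '[-0.007,-0.045,0,0,0,0,1, -0.007,-0.045,0,0,0,0,1, -0.007,-0.045,0,0,0,0,1, 0,0,0,0,0,0,1, 0,0,0,0,0,0,1]'; python3 st.py
python3 -m handwheel '[0,0,0,0,0,0,0.1, 0,0,0,0,0,0,0.1, 0,0,0,0,0,0,0.1, 0,0,0.7,0,0,0,0.1, 0,0,0.9,0,0,0,0.1, -0.1,0,0.9,0,0,0,0.1, -0.1,-0.9,0.1,0,0,0,0.1, -0.1,-0.9,0,0,0,0,0.1, -0.1,-0.9,0,0,0,0,0.1, -0.1,-0.9,0,0,0,0,0.1]'
cat > tl.py <<'E'
from h import *
np.set_printoptions(precision=4,suppress=True)
xm=np.array([.15,.9887,0])
for i in range(2):
  for n in ("scene","top"):
    c=cams.capture(n); v={}
    for t,ref in (("lens_tab",[.523,.286,.264]),("lens_glass",[.5234,.2862,.18])):
        for q in cams.tip_of(c,t):
            P=tow(c,q["point"])
            if np.linalg.norm(P-ref)<.04: v[t]=P;break
    print(n,v)
    if len(v)==2: d=v["lens_tab"]-v["lens_glass"];print("tilt",np.arctan2(d@xm,d[2]))
    if n=="scene" and i==0:
        m=c["pixels"].astype(int).sum(2)<170
        for r in range(138,148): print(r,np.where(m[r,398:420])[0]+398)
        save(c,"v_scene")
    if n=="top" and i==0: save(c,"v_top")
s=cv2.imread("pics/v_scene.png")[110:260,350:450];t=cv2.imread("pics/v_top.png")[225:325,155:265]
a=cv2.resize(s,None,fx=4,fy=4,interpolation=cv2.INTER_CUBIC);b=cv2.resize(t,None,fx=3.6,fy=3.6,interpolation=cv2.INTER_CUBIC)
o=np.zeros((600,800,3),np.uint8);o[:a.shape[0],:a.shape[1]]=a;o[:b.shape[0],400:400+b.shape[1]]=b
cv2.imwrite("pics/v.png",np.clip(o*1.3,0,255).astype(np.uint8))
E
python3 tl.py
```

```text
time_s: 11.1
tool_pos: [0.5244, 0.2898, 0.2499]
eef_rot: [-0.002, 0.757, 0.653, 0.004]
contact_force: [-2.2, 5.3, 4.7]
finger_gap: 0.142
grip_force: 35.0
11.1 [0.5244 0.2898 0.2499] ty [ 0.9892 -0.1466  0.0021] -8.427617360231919 tz [ 0.0033  0.0081 -1.    ] F [-2.1545  5.34    4.6754] gap 13.321890943249697 35.003238916397095 j [0.4066 0.1888 1.1697 0.0063 1.7768 0.555 ]
time_s: 12.1
tool_pos: [0.5041, 0.1406, 0.3516]
eef_rot: [0.0, 0.758, 0.652, -0.0]
contact_force: [0.6, 0.3, 0.1]
finger_gap: 0.449
grip_force: 0.0
scene {'lens_tab': array([0.5221, 0.2914, 0.2676]), 'lens_glass': array([0.5229, 0.2906, 0.1821])}
tilt 0.007911469596661294
138 []
139 [407]
140 [405 406 407 408]
141 [405 406 407 408]
142 [405 406 407 408 409]
143 [405 406 407 408 409]
144 [404 405 406 407 408 409]
145 [404 405 406 407 408 409]
146 [404 405 406 407 408]
147 [398 399 400 401 402 403 404 405 406 407 408]
top {}
scene {'lens_tab': array([0.5257, 0.2913, 0.2682])}
top {}
```

View pics/v.png

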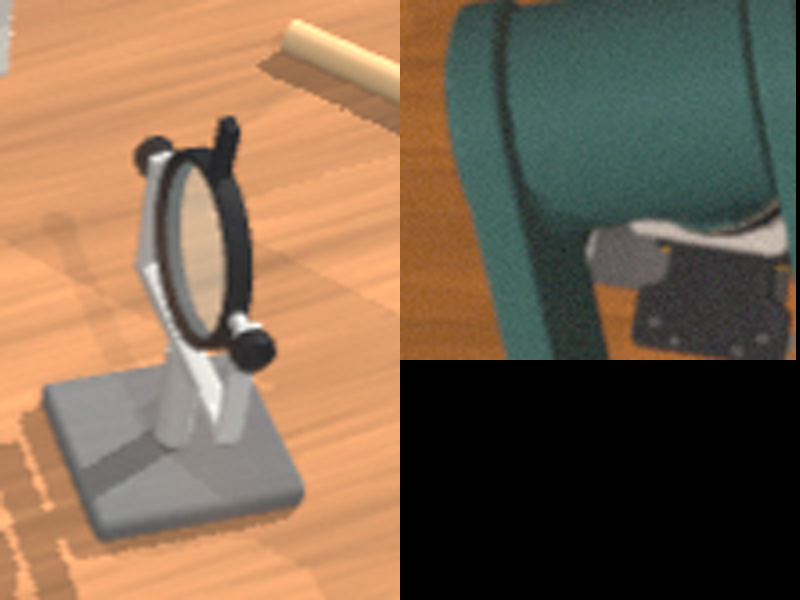

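```bash
python3 -m handwheel '[0,-1,0,0,0,0,0.1, 0,-1,0,0,0,0,0.1, 0,-1,0,0,0,0,0.1, 0,-1,0,0,0,0,0.1, 0,-1,0,0,0,0,0.1, 0,0,0,0,0,0,0.1]'
cat > sil.py <<'E'
from h import *
from scipy.optimize import minimize
from scipy.spatial.transform import Rotation as R
np.set_printoptions(precision=3,suppress=True)
S=4
def hullfill(im,uv): cv2.fillConvexPoly(im,cv2.convexHull(np.round(uv*16).astype(np.int32)),1.,shift=4)
def render(c,C,a,t,off,box):
    Rw=R.from_euler('z',a).as_matrix()@R.from_euler('y',t).as_matrix()
    th=np.linspace(0,2*np.pi,60)
    x0,y0,w,h=box
    P=lambda Q:((pix(c,Q@Rw.T+C)+off-[x0,y0]+.5)*S-.5)
    im=np.zeros((h*S,w*S),np.float32)
    for x in (0,):
        hullfill(im,P(np.array([[s*.008,.06*np.cos(k),.06*np.sin(k)] for s in(-1,1) for k in th])))
    hullfill(im,P(np.array([[i*.005,j*.007,k] for i in(-1,1) for j in(-1,1) for k in(.055,.094)])))
    Rz=R.from_euler('z',a).as_matrix();k=np.zeros_like(im)
    return cv2.resize(im,(w,h),interpolation=cv2.INTER_AREA)
def knobs(c,C,a):
    Rz=R.from_euler('z',a).as_matrix();return pix(c,[C+Rz@[0,-.092,0],C+Rz@[0,.092,0]])
E
python3 - <<'E'
from sil import *
C=np.array([.5234,.2862,.18]);a=1.4202
for n,box in (("scene",(370,125,60,85)),("top",(155,225,100,100))):
    c=cams.capture(n);save(c,"w_"+n)
    x,y,w,h=box;g=c["pixels"][y:y+h,x:x+w].astype(float).sum(2)
    # edge based: maximise gradient of image along model silhouette (dark inside, bright outside)
    g=cv2.GaussianBlur(np.clip(g,0,300),(0,0),.7)
    def cost(p):
        m=render(c,C,a,p[0],p[1:],box)
        gx=cv2.GaussianBlur(m,(0,0),.7)
        D=lambda q:np.stack([cv2.Sobel(q,cv2.CV_64F,1,0),cv2.Sobel(q,cv2.CV_64F,0,1)])
        return (D(gx)*D(g)).sum()/np.sqrt((D(gx)**2).sum())/1e3
    out=[]
    for t in np.arange(-.06,.121,.02):
        b=min(((cost([t,u,v]),u,v) for u in np.arange(-3,3.1,.5) for v in np.arange(-3,3.1,.5)))
        f=cost([t,.86,-.36]) if n=="scene" else cost([t,0,0])
        out.append((t,*b,f))
    print(n);print(np.array(out));print(knobs(c,C,a))
s=cv2.imread("pics/w_scene.png")[125:210,370:430];t=cv2.imread("pics/w_top.png")[225:325,155:255]
o=np.zeros((600,800,3),np.uint8)
A=cv2.resize(s,None,fx=5,fy=5,interpolation=cv2.INTER_CUBIC);B=cv2.resize(t,None,fx=5,fy=5,interpolation=cv2.INTER_CUBIC)
o[:425,:300]=A;o[:500,300:]=B;cv2.imwrite("pics/w.png",np.clip(o*1.4,0,255).astype(np.uint8))
E
```

```text
time_s: 13.3
tool_pos: [0.5042, -0.0616, 0.3513]
eef_rot: [0.0, 0.76, 0.65, -0.001]
contact_force: [-0.1, -0.2, 0.8]
finger_gap: 0.454
grip_force: 0.0
scene
[[-0.06  -3.924  1.     1.5   -3.287]
 [-0.04  -4.95   1.5    1.    -4.301]
 [-0.02  -5.888  1.5    1.    -5.246]
 [ 0.    -6.571  1.5    1.    -5.954]
 [ 0.02  -6.815  1.5    0.5   -6.326]
 [ 0.04  -6.679  1.     0.5   -6.305]
 [ 0.06  -6.219  1.     0.5   -5.942]
 [ 0.08  -5.5    1.     0.5   -5.332]
 [ 0.1   -4.915  0.     1.    -4.63 ]
 [ 0.12  -4.522 -0.5    1.    -3.894]]
[[412.474 198.788]
 [386.459 147.041]]
top
[[-0.06  -4.002  1.5    0.    -3.226]
 [-0.04  -4.677  1.     0.    -4.226]
 [-0.02  -5.444  0.5    0.    -5.206]
 [ 0.    -6.008  0.5    0.    -5.991]
 [ 0.02  -6.396  0.     0.    -6.396]
 [ 0.04  -6.38   0.     0.    -6.38 ]
 [ 0.06  -5.89   0.     0.    -5.89 ]
 [ 0.08  -5.188 -0.5    0.    -5.058]
 [ 0.1   -4.615 -1.     0.    -4.168]
 [ 0.12  -4.245 -1.5    0.    -3.333]]
[[208.991 230.815]
 [193.529 314.359]]
```

View pics/w.png

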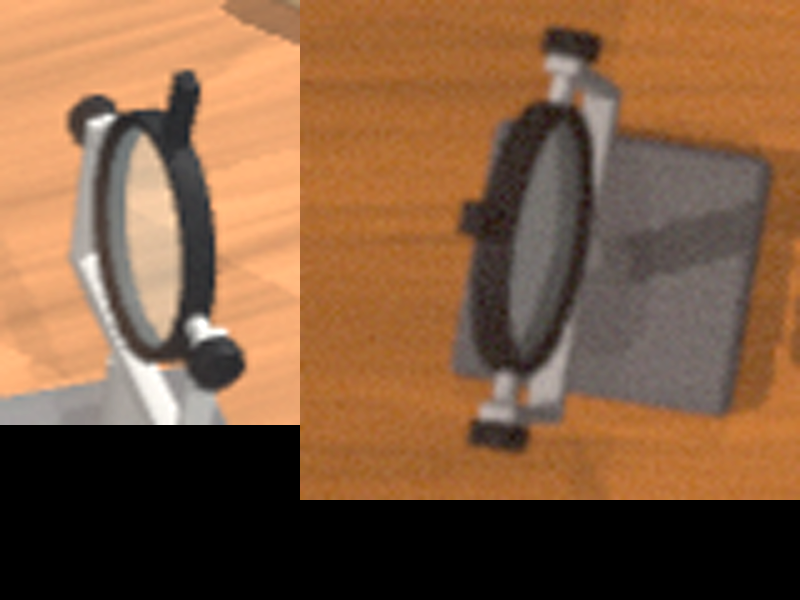

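Scene and top fits both give about 0.03 rad left. The arm yields roughly 2.5 mm under the hinge friction, so one more small correction with that lag allowed for should do it.

```bash
python3 -m handwheel '[0.054,0.973,0,0,0,0,0.1, 0.054,0.973,0,0,0,0,0.1, 0.054,0.973,0,0,0,0,0.1, 0.054,0.973,0,0,0,0,0.1, 0.054,0.973,0,0,0,0,0.1, 0.054,0.973,0,0,0,0,0.1, 0.054,0.973,0,0,0,0,0.1, 0.054,0.973,0,0,0,0,0.1, 0.054,0.973,0,0,0,0,0.1, 0,0,-0.5,0,0,0,0.1, 0,0,-0.8,0,0,0,0.1, 0,0,-0.8,0,0,0,0.1, 0,0,-0.44,0,0,0,0.1, 0,0,0,0,0,0,0.1, 0,0,0,0,0,0,1, 0,0,0,0,0,0,1, 0,0,0,0,0,0,1, 0,0,0,0,0,0,1, 0,0,0,0,0,0,1]'; python3 st.py
python3 -m handwheel '[-0.007,-0.045,0,0,0,0,1, -0.007,-0.045,0,0,0,0,1, -0.007,-0.04,0,0,0,0,1, 0,0,0,0,0,0,1, 0,0,0,0,0,0,1]'; python3 st.py
```

```text
time_s: 15.3
tool_pos: [0.5248, 0.2927, 0.2519]
eef_rot: [0.001, 0.758, 0.652, 0.002]
contact_force: [2.9, 1.2, 2.4]
finger_gap: 0.147
grip_force: 35.0
15.3 [0.5248 0.2927 0.2519] ty [ 0.9887 -0.15    0.0036] -8.625599750518761 tz [ 0.0039  0.0014 -1.    ] F [2.9056 1.206  2.4318] gap 13.784282638032582 35.00368416309357 j [ 0.4146  0.1951  1.1583 -0.0002  1.784   0.5651]
time_s: 15.8
tool_pos: [0.5243, 0.2897, 0.252]
eef_rot: [-0.001, 0.758, 0.653, 0.004]
contact_force: [4.1, 5.4, 3.3]
finger_gap: 0.146
grip_force: 35.0
15.8 [0.5243 0.2897 0.252 ] ty [ 0.9889 -0.1482  0.0044] -8.523812314080622 tz [ 0.0054  0.0064 -1.    ] F [4.1164 5.4255 3.3351] gap 13.682720936180074 35.0016850233078 j [0.408  0.1878 1.1668 0.0038 1.7795 0.5575]
```

```bash
python3 -m handwheel '[0,0,0,0,0,0,0.1, 0,0,0,0,0,0,0.1, 0,0,0,0,0,0,0.1, 0,0,0.7,0,0,0,0.1, 0,0,0.9,0,0,0,0.1, 0,0,0.9,0,0,0,0.1]'
python3 -m handwheel '[-0.058,-0.953,0,0,0,0.078,0.1, -0.058,-0.953,0,0,0,0.078,0.1, -0.058,-0.953,0,0,0,0.078,0.1, -0.058,-0.953,0,0,0,0.078,0.1, -0.058,-0.953,0,0,0,0.078,0.1, -0.058,-0.953,0,0,0,0.078,0.1, -0.058,-0.953,0,0,0,0.078,0.1, -0.058,-0.953,0,0,0,0.078,0.1, -0.058,-0.953,0,0,0,0.078,0.1, -0.058,-0.953,0,0,0,0.078,0.1, -0.058,-0.953,0,0,0,0.078,0.1, 0,0,0,0,0,0,0.1]'; python3 st.py
cat > m2.py <<'E'
from sil import *
C=np.array([.5234,.2862,.18]);a=1.4202
for n,box in (("scene",(370,125,60,85)),("top",(155,225,100,100))):
    c=cams.capture(n);save(c,"y_"+n)
    x,y,w,h=box;g=c["pixels"][y:y+h,x:x+w].astype(float).sum(2)
    g=cv2.GaussianBlur(np.clip(g,0,300),(0,0),.7)
    D=lambda q:np.stack([cv2.Sobel(q,cv2.CV_64F,1,0),cv2.Sobel(q,cv2.CV_64F,0,1)])
    def cost(p):
        gx=cv2.GaussianBlur(render(c,C,a,p[0],p[1:],box),(0,0),.7)
        return (D(gx)*D(g)).sum()/np.sqrt((D(gx)**2).sum())/1e3
    print(n,np.array([(t,*min(((cost([t,u,v]),u,v) for u in np.arange(-1,2.1,.5) for v in np.arange(-1,1.6,.5)))) for t in np.arange(-.06,.081,.02)]))
E
python3 m2.py
```

```text
time_s: 16.4
tool_pos: [0.5222, 0.2868, 0.3503]
eef_rot: [-0.0, 0.758, 0.652, -0.002]
contact_force: [0.1, 0.1, 1.0]
finger_gap: 0.452
grip_force: 0.0
time_s: 17.6
tool_pos: [0.4963, -0.136, 0.349]
eef_rot: [-0.001, 0.735, 0.678, -0.001]
contact_force: [0.7, 0.1, 0.5]
finger_gap: 0.45
grip_force: 0.0
17.6 [ 0.4963 -0.136   0.349 ] ty [ 0.9966 -0.0818 -0.0029] -4.692087777506358 tz [-0.003  -0.0006 -1.    ] F [0.6918 0.0975 0.531 ] gap 42.28351199389432 0.0 j [-0.3764  0.0271  1.1511 -0.0018  1.966  -0.2953]
scene [[-0.06  -5.526  1.5    1.   ]
 [-0.04  -6.322  1.5    1.   ]
 [-0.02  -6.713  1.5    1.   ]
 [ 0.    -6.641  1.5    0.5  ]
 [ 0.02  -6.238  1.     0.5  ]
 [ 0.04  -5.583  1.     0.5  ]
 [ 0.06  -4.881  0.5    0.5  ]
 [ 0.08  -4.427 -0.5    1.   ]]
top [[-0.06  -5.401  0.5    0.   ]
 [-0.04  -6.068  0.5    0.   ]
 [-0.02  -6.553  0.     0.   ]
 [ 0.    -6.641  0.     0.   ]
 [ 0.02  -6.159  0.     0.   ]
 [ 0.04  -5.541 -0.5    0.   ]
 [ 0.06  -4.931 -1.     0.   ]
 [ 0.08  -4.329 -1.    -0.5  ]]
```

The lens now reads within about 0.01 rad of upright in both views. Next I'll descend on the brass medallion.

```bash
python3 -m handwheel '[0.05,0.11,-0.6,0,0,0.09,0.1, 0,0,-0.9,0,0,0,0.1, 0,0,-0.9,0,0,0,0.1, 0,0,-0.9,0,0,0,0.1, 0,0,-0.9,0,0,0,0.1, 0,0,-0.9,0,0,0,0.1, 0,0,-0.7,0,0,0,0.1, 0,0,-0.4,0,0,0,0.1, 0,0,-0.3,0,0,0,0.1, 0,0,0,0,0,0,0.1]'; python3 st.py
python3 - <<'E'
from h import *
c=cams.capture("scene");save(c,"n1",(170,190,290,290),6)
E
```

```text
time_s: 18.7
tool_pos: [0.4983, -0.1261, 0.0886]
eef_rot: [-0.002, 0.73, 0.684, -0.001]
contact_force: [-1.3, 0.5, 0.0]
finger_gap: 0.452
grip_force: 0.0
18.7 [ 0.4983 -0.1261  0.0886] ty [ 0.9978 -0.0656 -0.0033] -3.7634033617123945 tz [-0.0032  0.0015 -1.    ] F [-1.2807  0.523   0.0274] gap 42.46850900175756 0.0 j [-0.3583  0.0635  1.6306  0.0002  1.451  -0.2926]
```

View pics/n1.png

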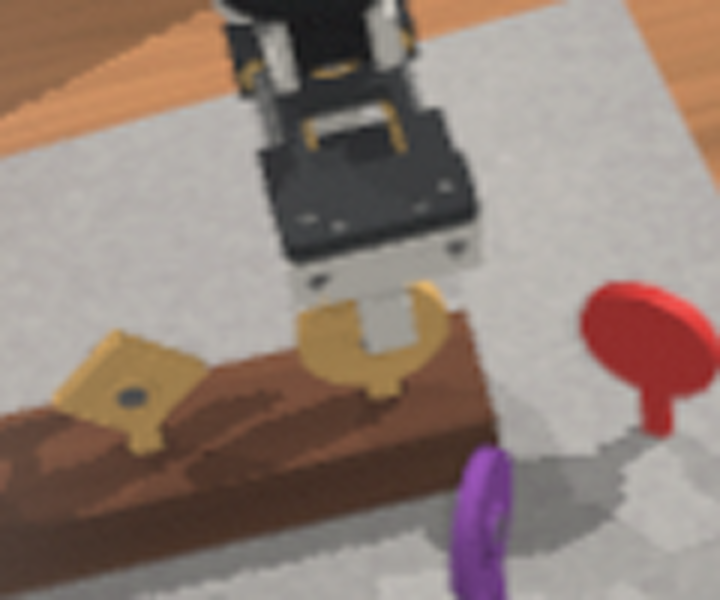

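The fingers straddle the brass disc, centred at about (373,335) in the crop, but sit about 5 mm off along the rack. I'll correct that and close.

```bash
python3 -m handwheel '[0,-0.13,0,0,0,-0.09,0.1, 0,0,0,0,0,0,0.1]'; python3 st.py; python3 -m handwheel '[0,0,0,0,0,0,1, 0,0,0,0,0,0,1, 0,0,0,0,0,0,1, 0,0,0,0,0,0,1, 0,0,0,0,0,0,1, 0,0,0,0,0,0,1]' 45; python3 st.py
```

```text
time_s: 18.95
tool_pos: [0.5004, -0.1336, 0.0919]
eef_rot: [0.001, 0.733, 0.68, 0.001]
contact_force: [-0.8, 0.7, -0.0]
finger_gap: 0.449
grip_force: 0.0
18.95 [ 0.5004 -0.1336  0.0919] ty [ 0.9971 -0.0757  0.0029] -4.33910386899423 tz [ 0.0028 -0.0014 -1.    ] F [-0.7556  0.6539 -0.0341] gap 42.228769023640965 0.0 j [-0.3702  0.0646  1.6227 -0.0003  1.4511 -0.2944]
time_s: 19.55
tool_pos: [0.4994, -0.1328, 0.0903]
eef_rot: [0.0, 0.733, 0.68, 0.0]
contact_force: [0.7, -1.3, 0.1]
finger_gap: 0.077
grip_force: 45.0
19.55 [ 0.4994 -0.1328  0.0903] ty [ 0.9972 -0.0752  0.0003] -4.310476089087767 tz [ 0.0003 -0.0001 -1.    ] F [ 0.7478 -1.2877  0.052 ] gap 7.263461550490864 44.995057582855225 j [-0.3697  0.0655  1.6251  0.0001  1.4507 -0.2945]
```

```bash
python3 -m handwheel '[0,0,0.2,0,0,0,1, 0,0,0.4,0,0,0,1, 0,0,0.5,0,0,0,1, 0,0,0.5,0,0,0,1, 0,0,0.5,0,0,0,1, 0,0,0.5,0,0,0,1, 0,0,0,0,0,0,1]'; python3 st.py
python3 -m handwheel '[0.007,0.37,0,0,0,0.856,1, 0.007,0.37,0,0,0,0.856,1, 0.007,0.37,0,0,0,0.856,1, 0.007,0.37,0,0,0,0.856,1, 0.007,0.37,0,0,0,0.856,1, 0.007,0.37,0,0,0,0.856,1, 0.007,0.37,0,0,0,0.856,1, 0.007,0.37,0,0,0,0.856,1, 0.007,0.37,0,0,0,0.856,1, 0.007,0.37,0,0,0,0.856,1, 0.007,0.37,0,0,0,0.856,1, 0.007,0.37,0,0,0,0.856,1, 0.007,0.37,0,0,0,0.856,1, 0.007,0.37,0,0,0,0.856,1, 0.007,0.37,0,0,0,0.856,1, 0.007,0.37,0,0,0,0.856,1, 0.007,0.37,0,0,0,0.856,1, 0.007,0.37,0,0,0,0.856,1, 0.007,0.37,0,0,0,0.856,1, 0.007,0.37,0,0,0,0.856,1]'
python3 -m handwheel '[0,0,0,0,0,0,1,0,0,0,0,0,0,1,0,0,0,0,0,0,1]'; python3 st.py
```

```text
time_s: 20.25
tool_pos: [0.5009, -0.1334, 0.198]
eef_rot: [0.003, 0.733, 0.68, 0.001]
contact_force: [0.0, -0.0, -1.5]
finger_gap: 0.077
grip_force: 45.0
20.25 [ 0.5009 -0.1334  0.198 ] ty [ 0.9972 -0.0752  0.0063] -4.310712608150255 tz [ 0.0061 -0.0024 -1.    ] F [ 0.0498 -0.0012 -1.542 ] gap 7.219493967940079 44.99422252178192 j [-0.3697  0.013   1.463  -0.      1.659  -0.2945]
time_s: 22.25
tool_pos: [0.5042, 0.1636, 0.1928]
eef_rot: [-0.001, 0.074, 0.997, -0.0]
contact_force: [0.7, 0.2, -0.8]
finger_gap: 0.079
grip_force: 45.0
time_s: 22.55
tool_pos: [0.5047, 0.1625, 0.1938]
eef_rot: [-0.0, 0.077, 0.997, -0.0]
contact_force: [1.0, 0.7, -2.2]
finger_gap: 0.083
grip_force: 45.0
22.55 [0.5047 0.1625 0.1938] ty [ 0.1531  0.9882 -0.0008] 81.19626561602526 tz [-0.0009 -0.0006 -1.    ] F [ 0.9969  0.6759 -2.1559] gap 7.761169632323439 44.994274377822876 j [ 0.2047  0.0465  1.4369 -0.0004  1.6592 -1.2125]
```

```bash
python3 - <<'E'
from h import *
np.set_printoptions(precision=4,suppress=True)
for i in range(3):
  for n in ("scene","top"):
    c=cams.capture(n); 
    for t in ("medallion","medallion_face","lens_glass"):
        ref=[.523,.286,.18] if t=="lens_glass" else [.505,.166,.15]
        for q in cams.tip_of(c,t):
            P=tow(c,q["point"])
            if np.linalg.norm(P-ref)<.06: print(n,t,round(q["p"],2),P);break
    if i==0 and n=="scene": save(c,"fin",(290,100,450,220),5); print(pix(c,[[.5054,.1676,.18],[.5048,.1636,.122],[.5234,.2862,.18]]).round(1))
E
python3 m2.py | head -4; python3 st.py
```

```text
scene medallion 0.46 [0.5044 0.1672 0.1228]
scene medallion_face 0.63 [0.5056 0.1655 0.1789]
scene lens_glass 0.95 [0.5221 0.2908 0.1786]
[[349.8 179.8]
 [347.  197.7]
 [398.9 171.7]]
scene medallion 0.69 [0.5039 0.1681 0.122 ]
scene medallion_face 0.56 [0.503  0.1686 0.1802]
scene lens_glass 0.85 [0.5232 0.2878 0.1821]
scene medallion 0.49 [0.5046 0.1658 0.1236]
scene medallion_face 0.54 [0.5048 0.168  0.1811]
scene lens_glass 0.78 [0.5231 0.2902 0.1835]
scene [[-0.06  -5.53   1.5    1.   ]
 [-0.04  -6.323  1.5    1.   ]
 [-0.02  -6.721  1.5    0.5  ]
 [ 0.    -6.663  1.5    0.5  ]
23.85 [0.505  0.1632 0.1943] ty [0.1515 0.9885 0.0001] 81.28675276096637 tz [ 0.0001  0.0001 -1.    ] F [ 0.0648 -0.471  -1.5042] gap 7.636198055733808 44.99431550502777 j [ 0.2056  0.0465  1.4359  0.0001  1.6592 -1.2131]
```

View pics/fin.png

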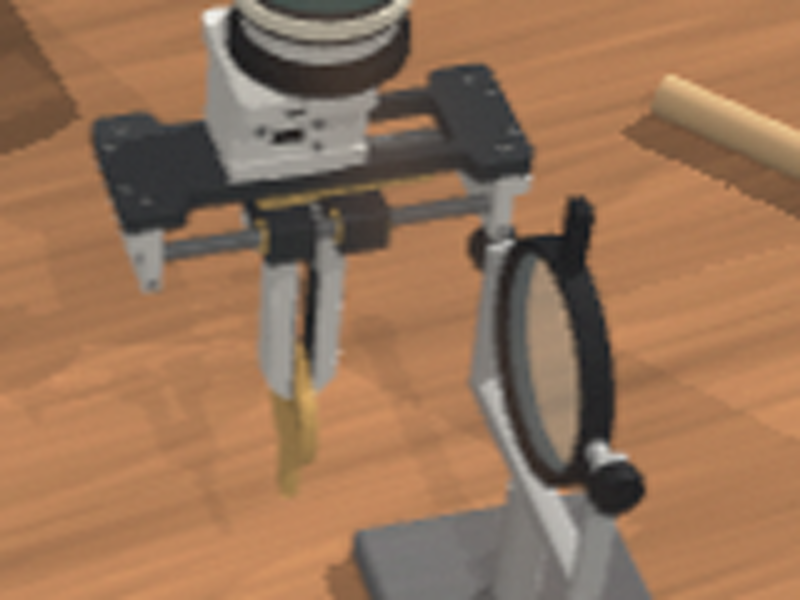

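The last crop shows the medallion held upright at about (298,430), stub down, with its front towards the upright lens at (555,365). The measured face position, (0.5045, 0.1674, 0.180), is within about 1 mm of the target.

```bash
python3 -c "
from bench import workorder;print(workorder.hand_in())"
```

```text
the job is handed in; nothing more can be done
None
```

The job is handed in: the lens measured upright to within about 0.02 rad, and the arm is still holding the brass medallion stub-down, boss towards the glass, 12 cm off and centred to within about 1 mm of the target by the cameras.

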